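Index the dividing dial four clicks and lock it

TASK

Bring the next seat of the work round: with a fingertip against the black fin, push the dividing dial exactly four clicks clockwise (seen from above), never on towards a fifth and never the wrong way, and let it sit in that stop. Then press the red lock plunger fully down with a fingertip so that it stays down. Do everything by touch alone: pinch nothing, and leave the loose things around the fixture where they lie.

Things in the scene. Friction and masses are not known exactly. Their poses are not given: they have to be found in the camera images.
- index_dial (a joint): Turn of the dividing dial in rad, 0 at the start, growing clockwise seen from above. Click stops every 30 degrees (0.524 rad); it starts in one. Between stops it resists with up to about 0.13 N m (3.6 N at the fin), most a quarter of the way on; past half-way (a degree or so) it snaps forward by itself and rests within 1 degree of the next stop. It turns both ways; no end stop near the four clicks.
- dial_unit: Dark round bezel of the dial, fixed on the base, 120 mm across, top 24 mm above the worktop, with 12 brass pips, one per stop; origin under its centre. On it turns the aluminium dial disc, 100 mm across, top face 34 mm above the worktop, with a brass work blank (30 mm across, 2 mm high, three dark seats) at its middle and the black fin on top.
- dial_centre (a point): Point on the dial's axis, at the height of the disc's top face (34 mm above the worktop). It does not turn with the dial.
- fin (a point): Middle of the black upright fin that stands on the dial, half-way up it. The fin is a plate 8 mm thick along the direction of turning, 24 mm long radially (from 24 to 48 mm from the axis; this point is at 36 mm) and 28 mm high (34 to 62 mm above the worktop). It turns with the dial.
- lock_plunger (a joint): How far the lock plunger has been pressed in m: 0 up, 0.008 fully down. It moves straight down, needs about 5 N, has no spring and stays where it is left.
- plunger_top (a point): Centre of the top of the red lock plunger, a mushroom cap 32 mm across and 11 mm high over a 6 mm radius stem in a dark steel collar (48 mm across at its foot, top 30 mm above the worktop). The cap's top is 51 mm above the worktop when up, 43 mm when down. The plunger's axis lies 103 mm from the dial's, on its right as the robot sees it.
- index_base: Green base plate, 130 x 210 x 10 mm, screwed to the worktop; origin under its centre, y along its length. The dial's axis lies at y = +35 mm and the plunger's at y = -68 mm, both at x = 0.
- tin_yellow: Loose round yellow tin, 73 mm across and 25 mm high, beyond the fixture, on the side away from the robot; origin under its centre. Leave it alone.
- collet_cap: Loose dark ribbed cap, 22 mm across and 18 mm high, beyond the fixture, on the side away from the robot; origin under its centre. Leave it alone.
- lighter: Loose white lighter, 25 x 80 x 12 mm, to the left of the wooden board; origin under its centre. Leave it alone.
- round_stake: Loose dark steel disc, 64 mm across and 17 mm high, to the left of the wooden board; origin under its centre. Leave it alone.
- findings_dish: Loose dish of small metal parts, 58 mm across and 14 mm high, to the left of the wooden board; origin under its centre. Leave it alone.

How it is judged:
By the outcome, as a careful person would: the job done as asked, in the order asked, and still so for the second after the job is handed in, with the robot touching nothing.
It also fails if it takes over 58 s, if anything falls off the work surface, if the arm or the gripper's body presses on something with over 40 N, if the wrist force passes 120 N, or if a joint passes its speed limit or range.

ROBOT

A 6-joint arm with a two-finger parallel gripper is mounted at the origin on a cart in front of the work surface, level with it; the furniture and walls round the work are solid. World frame = base frame: x ahead of the robot, y to its left, z up, the work surface at z = 0. Lengths are in m, angles in rad, forces in N, time in s.
With the tool pointing down it reaches from about 0.35 to 0.85 m from the base axis. Payload 8.1 kg.
Tool frame: the origin (TCP) lies midway between the tips of the shut fingers; the grasp point (between the pads) lies 19 mm behind it; z points along the fingers, y is the line along which they close (so a half turn about z gives the same grasp; the last joint's range is limited). The gripper opens to 93 mm and grips with 3 to 60 N. Pads are 15 mm wide; open, the fingers measure 128 mm over their backs; the gripper's body (75 mm by 188 mm) begins 65 mm behind the grasp point.
Start: joints at [1.047, 0.13, 1.488, -0, 1.523, -0.085], TCP at [0.255, 0.543, 0.219] pointing down, gripper open.
Joint ranges: [-2.96, 2.96], [-0.89, 2.26], [0.02, 2.5], [-1.34, 4.48], [0, 2.73], [-2.66, 2.66]. Speed limits (rad/s): [2.39, 2.39, 2.79, 3.14, 3.14, 3.14].

INTERFACE

Orientations are given as a rotation vector (axis times angle).
In Python, from plant import read_state, read_camera, camera_model, close_job gives the robot as it stands. The module is installed in compiled form; this text tells all that it offers.
- The arm moves only by the tool carry_out, never from a script. Its argument "moves" is a list of rows, each an object of numbers: "jaw": the finger opening in m, from 0 to 0.093; "dx", "dy", "dz": the shift along the tool's x, y, z in m; "yaw": the turn about the tool's z in rad. In form: [{"jaw": .., "dx": .., "dy": .., "dz": .., "yaw": ..}, ...]. A call has 1 to 8 rows; each row shifts and turns the commanded pose from where the row before left it, along the tool's axes as they then stand; what a row does not reach is not made up. A row lasts 1/8 s, in which the tool goes at most 62.5 mm and 10.7 degrees, less where a joint would pass 70% of its speed; a pose out of reach is approached as far as the arm can. A call is refused whole if a number of a shift passes 0.0625 or a number of a turn 0.188, either way. A call with a gripper value outside its range is refused whole. The fingers move at their own pace and stop on an object; "grip_force" is the grip in N (left out, the last holds). Time passes only in rows, so rows that do not move let the fingers close. It gives the time, the measured TCP pose, the force, the opening and the grip force at its end, in the units of the state.
- read_state(): the state, without advancing time (a new reading comes with each control period).
- read_camera(name): name is "scene" or "top"; returns the picture (384x512x3 uint8, red, green, blue); there is no depth.
- camera_model(name): a dict with "camera_matrix" (3x3 intrinsics, pixels), "view" (4x4, takes a point from world to camera coordinates). Camera axes: x right, y up, looking along -z (the intrinsics and any distortion apply to the point x, -y, -z); pixel columns grow to the right and rows downward; lengths in m; the calibration is good to about 2 mm. A picture is of the moment at which its call begins. camera_model takes no time and is no camera call.
- close_job(): hands the job in; it is judged then, once.
The state is a dict: "t": time; "q": joint angles; "dq": joint speeds; "joint_torque": joint torques, N m; "tool_pos": TCP position; "orientation": TCP orientation; "force": force on the tool from outside, world axes, zero at the start; "wrist_torque": the same for the moment, N m; "opening": finger opening in m; "gripper_force": force on a finger pad.
Only numpy, scipy, OpenCV 4.12 (cv2) and the standard library are available. Lean on these libraries where they do the work, as an engineer would, in place of code of your own. Each camera call takes 0.05 s, during which the arm holds its last target. There are 200 camera calls.

## Working session

There is one attempt and no reset: what is moved stays moved. The work goes in short steps, Python scripts to look and compute and a tool call to move; the robot and the scene stay as the last step left them, time stands still between calls to the robot, and variables do not carry over. Pictures are saved under pics/ and viewed, at most 10 in all, crops included, and the job is handed in when it is done.

Besides the shell and the picture viewer there is one more tool, called after "Call:" by a JSON object that holds its "method" and its "body". carry_out: Moves the arm, as the interface text tells. Its arguments: {"type":"object","properties":{"moves":{"type":"array","items":{"type":"object","properties":{"jaw":{"type":"number"},"dx":{"type":"number"},"dy":{"type":"number"},"dz":{"type":"number"},"yaw":{"type":"number"}}}},"grip_force":{"type":"number"}},"required":["moves"]}

```bash
mkdir -p pics; cat > h.py <<'E'
import numpy as np, cv2
from plant import *
def snap(n,f,crop=None,s=1):
    im=read_camera(n)[:,:,::-1]
    if crop: a,b,c,d=crop; im=im[b:d,a:c]
    cv2.imwrite('pics/'+f,cv2.resize(im,None,fx=s,fy=s,interpolation=cv2.INTER_CUBIC))
def ray(n,u,v,z):
    m=camera_model(n);K=np.array(m['camera_matrix']);V=np.array(m['view'])
    d=np.linalg.inv(K)@[u,v,1];d=V[:3,:3].T@(d*[1,-1,-1]);c=-V[:3,:3].T@V[:3,3]
    return c+d*(z-c[2])/d[2]
def proj(n,p):
    m=camera_model(n);K=np.array(m['camera_matrix']);V=np.array(m['view'])
    c=V[:3,:3]@p+V[:3,3];q=K@(c*[1,-1,-1]);return q[:2]/q[2]
E
python3 - <<'E'
from h import *
snap('scene','s0.png',s=1.5);snap('top','t0.png',s=1.5)
for n in('scene','top'):
    m=camera_model(n);print(m)
print(read_state())
E
```

```text
{'camera_matrix': array([[471.2350005 ,   0.        , 249.47168502],
       [  0.        , 471.2350005 , 193.09741241],
       [  0.        ,   0.        ,   1.        ]]), 'view': array([[ 0.73683526, -0.67578276,  0.01978507, -0.4505568 ],
       [ 0.48237821,  0.54601191,  0.6849688 , -0.3069494 ],
       [-0.473693  , -0.49516528,  0.72830371, -0.85722344],
       [ 0.        ,  0.        ,  0.        ,  1.        ]])}
{'camera_matrix': array([[396.19339486,   0.        , 257.68594406],
       [  0.        , 396.19339486, 192.15334593],
       [  0.        ,   0.        ,   1.        ]]), 'view': array([[ 0.01669864, -0.99933609,  0.03238114, -0.08082833],
       [ 0.99348664,  0.02023445,  0.11213774, -0.56874587],
       [-0.1127185 ,  0.03029768,  0.99316494, -1.06785076],
       [ 0.        ,  0.        ,  0.        ,  1.        ]])}
{'t': 0.1, 'q': array([ 1.04660913e+00,  1.31059456e-01,  1.48917577e+00, -2.81083657e-05,
        1.52302038e+00, -8.54158657e-02]), 'dq': array([ 0.00045054, -0.0014089 , -0.00262553, -0.001118  , -0.00068221,
        0.000342  ]), 'joint_torque': array([ 1.53116438e-03, -5.61336422e+01, -4.93098092e+01,  7.69691099e-02,
        2.90594070e-02, -2.42563038e-05]), 'tool_pos': array([0.25463187, 0.54271121, 0.21770504]), 'orientation': array([-6.83599888e-01, -3.06583139e+00,  2.50461718e-03]), 'force': array([-0.01418875,  0.44756625,  0.38621514]), 'wrist_torque': array([-0.04616164, -0.00489108,  0.02838019]), 'gripper_force': 0.0, 'opening': 0.092864455106763}
```

View pics/s0.png

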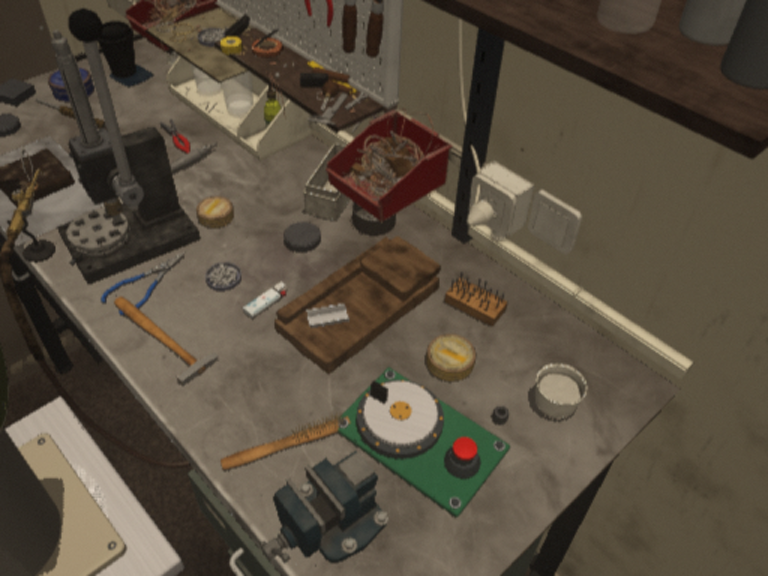

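View pics/t0.png

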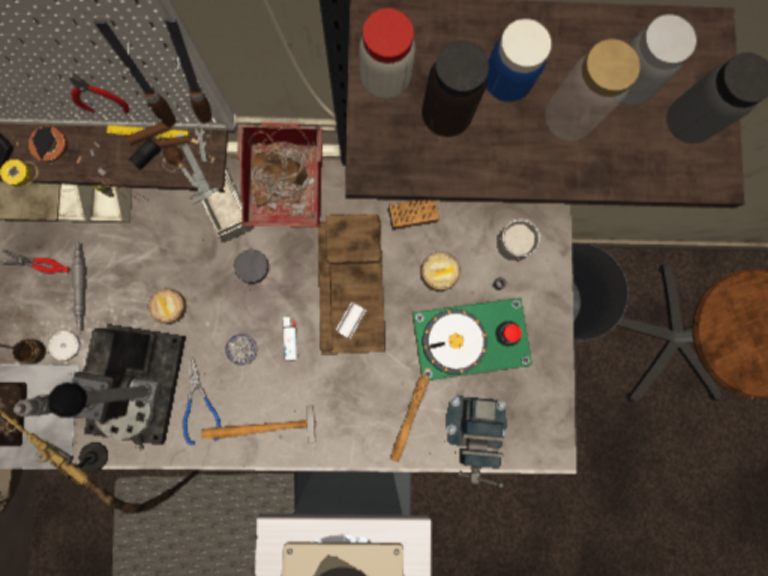

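The fixture is at about (470,340) in the enlarged top view. The fin is on the dial's left, and the plunger is at (511,333). I'll zoom in.

```bash
python3 - <<'E'
from h import *
snap('top','t1.png',(265,190,365,265),8);snap('scene','s1.png',(220,240,350,345),6)
for n,u,v,z in(('top',456/1.5,341/1.5,.036),('top',511/1.5,333/1.5,.051),('scene',400/1.5,410/1.5,.036),('scene',465/1.5,447/1.5,.051)):print(ray(n,u,v,z))
E
```

```text
[ 0.47490356 -0.19947852  0.036     ]
[ 0.49077116 -0.29770206  0.051     ]
[ 0.47423377 -0.20023324  0.036     ]
[ 0.48993242 -0.30254048  0.051     ]
```

View pics/t1.png

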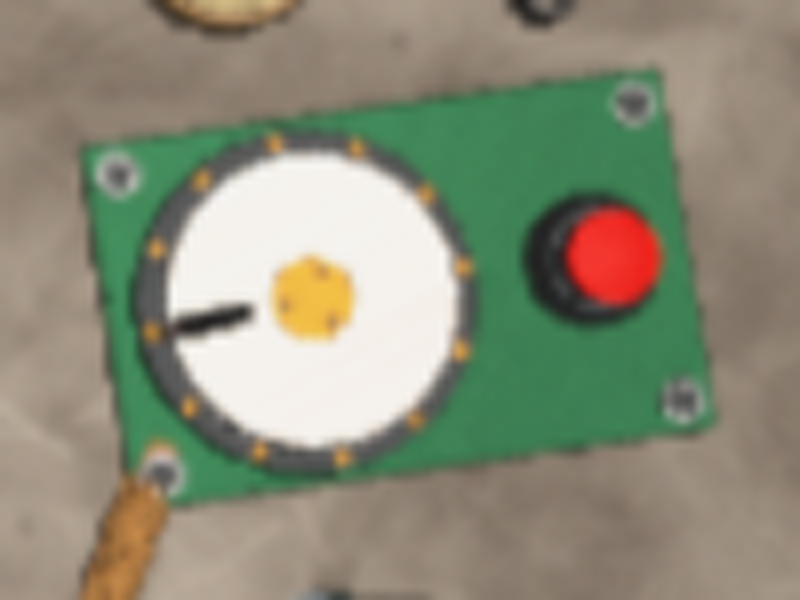

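View pics/s1.png

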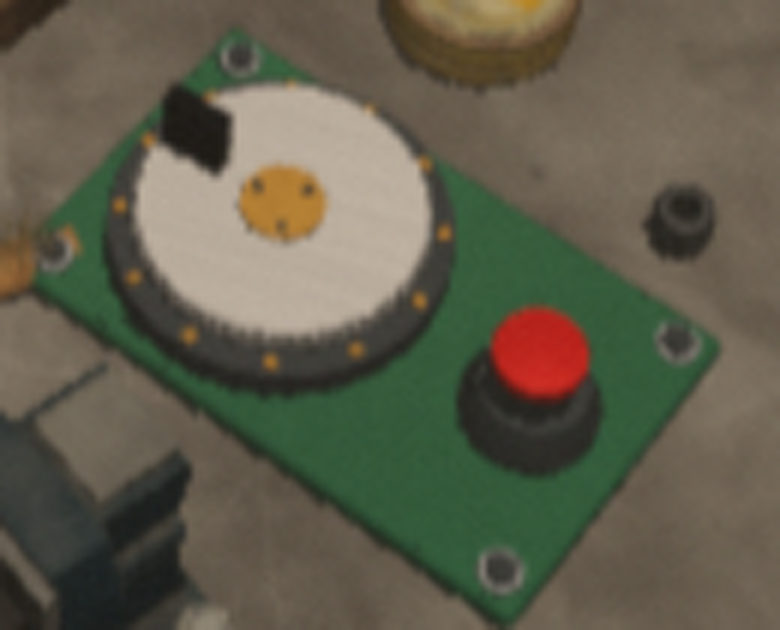

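Top crop: blank (313,298), cap (614,257), fin from (178,328) to (252,312). Scene crop: blank (283,203), cap (540,350). The fin points to the left, and clockwise takes it away from the robot and then to the right.

```bash
python3 - <<'E'
from h import *
T=lambda u,v,z:ray('top',265-.44+u/8,190-.44+v/8,z)
S=lambda u,v,z:ray('scene',220-.42+u/6,240-.42+v/6,z)
ct,cs=T(313,298,.036),S(283,203,.036); print(ct,cs)
pt,ps=T(614,257,.049),S(540,347,.051); print(pt,ps,np.linalg.norm((pt-ct)[:2]),np.linalg.norm((ps-cs)[:2]))
c=(ct+cs)/2;p=(pt+ps)/2;d=p-c;print(c,p,np.degrees(np.arctan2(d[1],d[0]))+180)
for a in((178,328),(252,312)):
    f=T(*a,.06);print(f,np.linalg.norm((f-ct)[:2]),np.degrees(np.arctan2(*(f-ct)[1::-1])))
# base corners
a,b=T(83,148,.01),T(660,70,.01);e=a-b;print('plate',np.linalg.norm(e),np.degrees(np.arctan2(e[1],e[0])))
a,b=T(170,508,.01),T(716,430,.01);e=a-b;print('plate',np.linalg.norm(e),np.degrees(np.arctan2(e[1],e[0])))
E
```

```text
[ 0.47632538 -0.19860177  0.036     ] [ 0.47422156 -0.2004799   0.036     ]
[ 0.49174611 -0.29996515  0.049     ] [ 0.49027757 -0.30113617  0.051     ] 0.10252967212366422 0.10192879770995662
[ 0.47527347 -0.19954084  0.036     ] [ 0.49101184 -0.30055066  0.05      ] 98.85606531985904
[ 0.4648126  -0.14952436  0.06      ] 0.05040968623496874 103.20196867981043
[ 0.47060238 -0.17444963  0.06      ] 0.024820930754192436 103.33070815072428
plate 0.20836293009250093 98.78193204928418
plate 0.1950819843552823 98.89651281240363
```

```bash
python3 - <<'E'
from h import *
for nm,t,s in(('ball',(68,400),(86,25)),('vise',(483,405),(350,455)),('rodtop',(20,408),(58,36))):
    best=min(((np.linalg.norm(ray('top',t[0]/1.5,t[1]/1.5,z)-ray('scene',s[0]/1.5,s[1]/1.5,z)),z) for z in np.arange(0,.5,.005)));print(nm,best,ray('top',t[0]/1.5,t[1]/1.5,best[1]))
s=read_state();R=cv2.Rodrigues(s['orientation'])[0];print(R)
d=np.array([.442,-.170,.217])-s['tool_pos'];print(d,R.T@d,np.degrees(np.arctan2(R[1,1],R[0,1])))
E
```

```text
ball (np.float64(0.0012436069987425814), np.float64(0.41500000000000004)) [0.38868863 0.30920393 0.415     ]
vise (np.float64(0.009506505785836438), np.float64(0.095)) [ 0.36450886 -0.23769     0.095     ]
rodtop (np.float64(0.0013890153545843545), np.float64(0.375)) [0.37501987 0.38559584 0.375     ]
[[-9.05267005e-01  4.24842675e-01 -5.92678550e-04]
 [ 4.24843075e-01  9.05266441e-01 -1.01574832e-03]
 [ 1.04998766e-04 -1.17131882e-03 -9.99999308e-01]]
[ 0.18730188 -0.71286132 -0.0009672 ] [-0.47241251 -0.56575446  0.00158028] 64.85927589000795
```

Call:
{"method": "carry_out", "body": {"moves": [{"jaw": 0, "dy": -0.055}, {"jaw": 0, "dy": -0.055}, {"jaw": 0, "dy": -0.055}, {"jaw": 0, "dy": -0.055}, {"jaw": 0}], "grip_force": 20}}

```text
invalid input at $.moves[0]: expected keys jaw, dx, dy, dz, yaw
```

Call:
{"method": "carry_out", "body": {"moves": [{"jaw": 0, "dx": 0, "dy": -0.055, "dz": 0, "yaw": 0}, {"jaw": 0, "dx": 0, "dy": -0.055, "dz": 0, "yaw": 0}, {"jaw": 0, "dx": 0, "dy": -0.055, "dz": 0, "yaw": 0}, {"jaw": 0, "dx": 0, "dy": -0.055, "dz": 0, "yaw": 0}, {"jaw": 0, "dx": 0, "dy": 0, "dz": 0, "yaw": 0}], "grip_force": 20}}

```text
t: 0.82
tool_pos: [0.1602, 0.3418, 0.2185]
orientation: [0.684, 3.066, 0.002]
force: [0.5, -1.1, 0.8]
opening: 0.0476
gripper_force: 0.0
```

Call:
{"method": "carry_out", "body": {"moves": [{"jaw": 0, "dx": -0.043, "dy": -0.0166, "dz": 0, "yaw": 0}, {"jaw": 0, "dx": -0.043, "dy": -0.0166, "dz": 0, "yaw": 0}, {"jaw": 0, "dx": -0.043, "dy": -0.0166, "dz": 0, "yaw": 0}, {"jaw": 0, "dx": -0.043, "dy": -0.0166, "dz": 0, "yaw": 0}, {"jaw": 0, "dx": -0.043, "dy": -0.0166, "dz": 0, "yaw": 0}, {"jaw": 0, "dx": -0.043, "dy": -0.0166, "dz": 0, "yaw": 0}, {"jaw": 0, "dx": 0, "dy": 0, "dz": 0, "yaw": 0}]}}

```text
t: 1.7
tool_pos: [0.3546, 0.1424, 0.2185]
orientation: [-0.691, -3.064, 0.001]
force: [-0.4, 0.4, 0.3]
opening: 0.0004
gripper_force: 0.0
```

Call:
{"method": "carry_out", "body": {"moves": [{"jaw": 0, "dx": -0.0352, "dy": -0.041, "dz": 0, "yaw": 0}, {"jaw": 0, "dx": -0.0352, "dy": -0.041, "dz": 0, "yaw": 0}, {"jaw": 0, "dx": -0.0352, "dy": -0.041, "dz": 0, "yaw": 0}, {"jaw": 0, "dx": -0.0352, "dy": -0.041, "dz": 0, "yaw": 0}, {"jaw": 0, "dx": -0.0352, "dy": -0.041, "dz": 0, "yaw": 0}, {"jaw": 0, "dx": -0.0352, "dy": -0.041, "dz": 0, "yaw": 0}, {"jaw": 0, "dx": 0, "dy": 0, "dz": 0, "yaw": 0}]}}

```text
t: 2.58
tool_pos: [0.44, -0.1702, 0.2179]
orientation: [-0.688, -3.064, -0.0]
force: [0.2, 0.4, 0.7]
opening: 0.0006
gripper_force: 0.0
```

Call:
{"method": "carry_out", "body": {"moves": [{"jaw": 0, "dx": 0, "dy": 0, "dz": 0.03, "yaw": -0.1675}, {"jaw": 0, "dx": 0, "dy": 0, "dz": 0.03, "yaw": -0.1675}, {"jaw": 0, "dx": 0, "dy": 0, "dz": 0.03, "yaw": -0.1675}, {"jaw": 0, "dx": 0, "dy": 0, "dz": 0.03, "yaw": -0.1675}, {"jaw": 0, "dx": 0, "dy": 0, "dz": 0, "yaw": 0}]}}

```text
t: 3.2
tool_pos: [0.4378, -0.1657, 0.0962]
orientation: [0.362, -3.116, -0.005]
force: [-0.4, -0.9, 0.7]
opening: 0.0004
gripper_force: 0.0
```

```bash
cat >> h.py <<'E'
C=np.array([.4753,-.1995])
def st():
    s=read_state();R=cv2.Rodrigues(s['orientation'])[0];p=R.T[:2,:2]@(s['tool_pos'][:2]-C)
    print('t',s['t'],'pos',s['tool_pos'].round(4),'yang',np.degrees(np.arctan2(R[1,1],R[0,1])).round(2),'rel tool xy',p.round(4),'F tool',(R.T@s['force']).round(2),'q6',s['q'][5].round(2))
E
python3 - <<'E'
from h import *
st();snap('top','t2.png',(245,180,375,277),6)
E
```

```text
t 3.2 pos [ 0.4378 -0.1657  0.0962] yang 103.27 rel tool xy [0.0288 0.0415] F tool [ 0.63 -0.76 -0.69] q6 -2.27
```

View pics/t2.png

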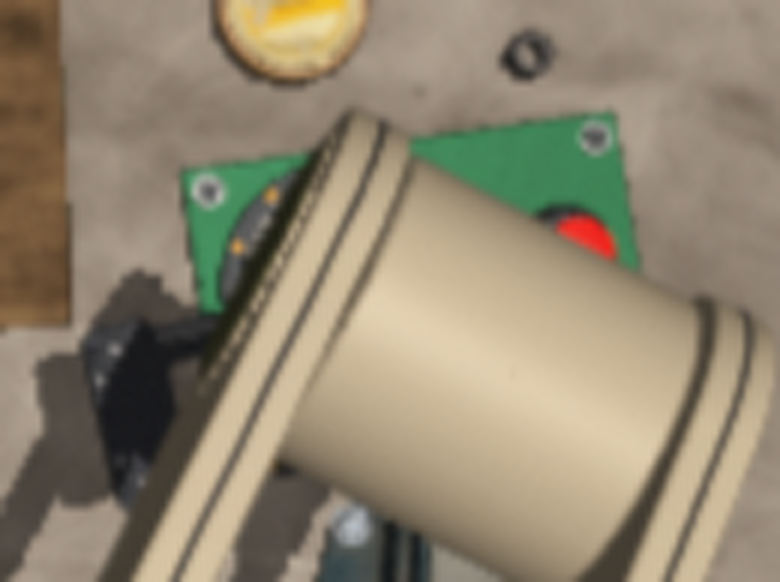

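Call:
{"method": "carry_out", "body": {"moves": [{"jaw": 0, "dx": 0, "dy": -0.0055, "dz": 0.02, "yaw": 0}, {"jaw": 0, "dx": 0, "dy": 0, "dz": 0.02, "yaw": 0}, {"jaw": 0, "dx": 0, "dy": 0, "dz": 0.011, "yaw": 0}, {"jaw": 0, "dx": 0, "dy": 0, "dz": 0, "yaw": 0}]}}

```text
t: 3.75
tool_pos: [0.4408, -0.1732, 0.048]
orientation: [0.36, -3.121, -0.0]
force: [-0.5, 0.1, 0.0]
opening: 0.0004
gripper_force: 0.0
```

```bash
python3 - <<'E'
from h import *
st();snap('scene','s2.png',(220,220,350,325),6)
E
```

```text
t 3.75 pos [ 0.4408 -0.1732  0.048 ] yang 103.18 rel tool xy [0.0276 0.0334] F tool [ 0.45  0.22 -0.01] q6 -2.28
```

View pics/s2.png

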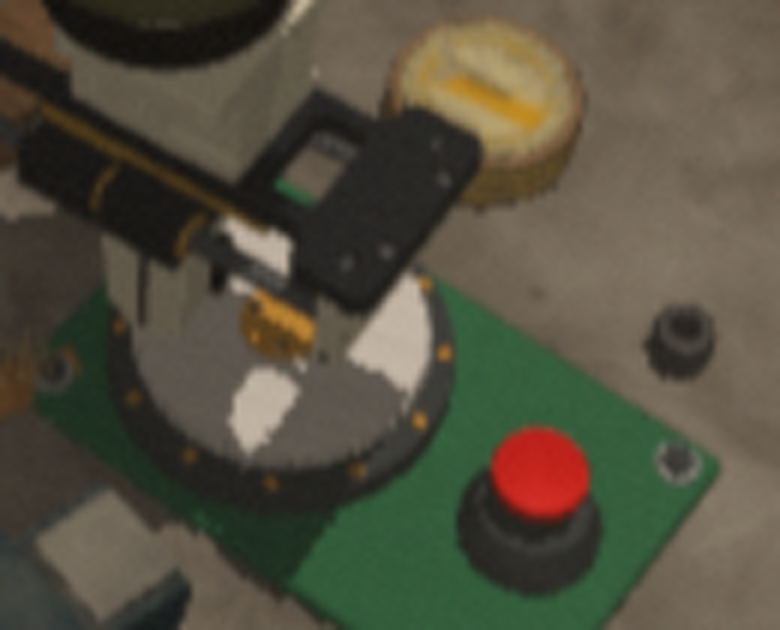

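The shut fingers are at about (160,290) in the crop, just behind the fin and over the disc. I'll creep in to find contact.

Call:
{"method": "carry_out", "body": {"moves": [{"jaw": 0, "dx": -0.004, "dy": 0.002, "dz": 0, "yaw": 0}, {"jaw": 0, "dx": -0.004, "dy": 0, "dz": 0, "yaw": 0}, {"jaw": 0, "dx": -0.002, "dy": 0, "dz": 0, "yaw": 0}, {"jaw": 0, "dx": 0, "dy": 0, "dz": 0, "yaw": 0}]}}

```text
t: 4.3
tool_pos: [0.4501, -0.1693, 0.0478]
orientation: [-0.363, 3.12, -0.0]
force: [-1.7, -0.4, -0.7]
opening: 0.0005
gripper_force: 0.0
```

```bash
python3 -c "
from h import *
st()"
```

```text
t 4.3 pos [ 0.4501 -0.1693  0.0478] yang 103.26 rel tool xy [0.0176 0.0352] F tool [1.79 0.02 0.74] q6 -2.27
```

Call:
{"method": "carry_out", "body": {"moves": [{"jaw": 0, "dx": -0.002, "dy": 0, "dz": 0, "yaw": 0}, {"jaw": 0, "dx": -0.002, "dy": 0, "dz": 0, "yaw": 0}, {"jaw": 0, "dx": 0, "dy": 0, "dz": 0, "yaw": 0}]}}

```text
t: 4.68
tool_pos: [0.4539, -0.1684, 0.0477]
orientation: [-0.362, 3.121, -0.0]
force: [-0.1, -0.2, 0.7]
opening: 0.0007
gripper_force: 0.0
```

```bash
python3 -c "
from h import *
st()"
```

```text
t 4.675 pos [ 0.4539 -0.1684  0.0477] yang 103.25 rel tool xy [0.0137 0.0352] F tool [ 0.12 -0.23 -0.66] q6 -2.26
```

Call:
{"method": "carry_out", "body": {"moves": [{"jaw": 0, "dx": -0.002, "dy": 0, "dz": 0, "yaw": 0}, {"jaw": 0, "dx": 0, "dy": 0, "dz": 0, "yaw": 0}]}}

```text
t: 4.92
tool_pos: [0.4556, -0.1679, 0.0476]
orientation: [0.362, -3.12, -0.0]
force: [-1.6, 0.6, 0.8]
opening: 0.0008
gripper_force: 0.4
```

Call:
{"method": "carry_out", "body": {"moves": [{"jaw": 0, "dx": -0.002, "dy": 0, "dz": 0, "yaw": 0}, {"jaw": 0, "dx": 0, "dy": 0, "dz": 0, "yaw": 0}]}}

```text
t: 5.18
tool_pos: [0.4573, -0.1673, 0.0475]
orientation: [0.362, -3.12, -0.001]
force: [-3.5, 0.4, 1.7]
opening: 0.0003
gripper_force: 1.9
```

Call:
{"method": "carry_out", "body": {"moves": [{"jaw": 0, "dx": -0.002, "dy": 0, "dz": 0, "yaw": 0}, {"jaw": 0, "dx": 0, "dy": 0, "dz": 0, "yaw": 0}]}}

```text
t: 5.42
tool_pos: [0.4592, -0.1669, 0.0475]
orientation: [0.362, -3.12, -0.001]
force: [-4.6, 1.8, 1.3]
opening: 0.0002
gripper_force: 2.4
```

```bash
python3 -c "
from h import *
st()"
```

```text
t 5.425 pos [ 0.4592 -0.1669  0.0475] yang 103.25 rel tool xy [0.0082 0.0354] F tool [ 4.08  2.85 -1.26] q6 -2.26
```

Call:
{"method": "carry_out", "body": {"moves": [{"jaw": 0, "dx": -0.0014, "dy": 0.0008, "dz": 0, "yaw": 0.087}, {"jaw": 0, "dx": -0.0013, "dy": 0.0008, "dz": 0, "yaw": 0.087}, {"jaw": 0, "dx": -0.00156, "dy": 0.0005, "dz": 0, "yaw": 0.0436}, {"jaw": 0, "dx": -0.00156, "dy": 0.0005, "dz": 0, "yaw": 0.0436}, {"jaw": 0, "dx": -0.00156, "dy": 0.0005, "dz": 0, "yaw": 0.0436}, {"jaw": 0, "dx": -0.00156, "dy": 0.0005, "dz": 0, "yaw": 0.0436}, {"jaw": 0, "dx": 0, "dy": 0, "dz": 0, "yaw": 0}]}}

```text
t: 6.3
tool_pos: [0.4689, -0.1631, 0.0479]
orientation: [0.183, 3.135, -0.0]
force: [-0.4, 0.2, 0.3]
opening: 0.0005
gripper_force: 0.0
```

```bash
python3 -c "
from h import *
st()"
```

```text
t 6.3 pos [ 0.4689 -0.1631  0.0479] yang 83.31 rel tool xy [0.0106 0.0354] F tool [ 0.45  0.16 -0.28] q6 -1.89
```

Call:
{"method": "carry_out", "body": {"moves": [{"jaw": 0, "dx": -0.00156, "dy": 0.00045, "dz": 0, "yaw": 0.0436}, {"jaw": 0, "dx": -0.00156, "dy": 0.00045, "dz": 0, "yaw": 0.0436}, {"jaw": 0, "dx": -0.00156, "dy": 0.00045, "dz": 0, "yaw": 0.0436}, {"jaw": 0, "dx": -0.00156, "dy": 0.00045, "dz": 0, "yaw": 0.0436}, {"jaw": 0, "dx": -0.00156, "dy": 0.00045, "dz": 0, "yaw": 0.0436}, {"jaw": 0, "dx": -0.00156, "dy": 0.00045, "dz": 0, "yaw": 0.0436}, {"jaw": 0, "dx": -0.00156, "dy": 0.00045, "dz": 0, "yaw": 0.0436}]}}

```text
t: 7.18
tool_pos: [0.4789, -0.1623, 0.0476]
orientation: [-0.659, -3.07, -0.001]
force: [-4.9, 2.0, 3.9]
opening: 0.0008
gripper_force: 2.6
```

```bash
python3 -c "
from h import *
st()"
```

```text
t 7.175 pos [ 0.4789 -0.1623  0.0476] yang 65.78 rel tool xy [0.012  0.0354] F tool [ 5.26 -0.16 -3.93] q6 -1.58
```

Call:
{"method": "carry_out", "body": {"moves": [{"jaw": 0, "dx": -0.00156, "dy": 0.00045, "dz": 0, "yaw": 0.0436}, {"jaw": 0, "dx": -0.00156, "dy": 0.00045, "dz": 0, "yaw": 0.0436}, {"jaw": 0, "dx": -0.00156, "dy": 0.00045, "dz": 0, "yaw": 0.0436}, {"jaw": 0, "dx": -0.00156, "dy": 0.00045, "dz": 0, "yaw": 0.0436}, {"jaw": 0, "dx": -0.00156, "dy": 0.00045, "dz": 0, "yaw": 0.0436}, {"jaw": 0, "dx": 0, "dy": 0, "dz": 0, "yaw": 0}]}}

```text
t: 7.92
tool_pos: [0.4877, -0.1645, 0.0477]
orientation: [0.987, 2.982, 0.0]
force: [-0.4, 1.0, 0.2]
opening: 0.0004
gripper_force: 0.0
```

```bash
python3 -c "
from h import *
st()"
```

```text
t 7.925 pos [ 0.4877 -0.1645  0.0477] yang 53.37 rel tool xy [0.0109 0.0355] F tool [ 0.92  0.57 -0.19] q6 -1.36
```

Call:
{"method": "carry_out", "body": {"moves": [{"jaw": 0, "dx": -0.00156, "dy": 0.00045, "dz": 0, "yaw": 0.0436}, {"jaw": 0, "dx": -0.00156, "dy": 0.00045, "dz": 0, "yaw": 0.0436}, {"jaw": 0, "dx": -0.00156, "dy": 0.00045, "dz": 0, "yaw": 0.0436}, {"jaw": 0, "dx": -0.00156, "dy": 0.00045, "dz": 0, "yaw": 0.0436}, {"jaw": 0, "dx": -0.00156, "dy": 0.00045, "dz": 0, "yaw": 0.0436}, {"jaw": 0, "dx": -0.00156, "dy": 0.00045, "dz": 0, "yaw": 0.0436}, {"jaw": 0, "dx": -0.00156, "dy": 0.00045, "dz": 0, "yaw": 0.0436}]}}

```text
t: 8.8
tool_pos: [0.4968, -0.169, 0.0476]
orientation: [-1.429, -2.796, -0.001]
force: [-4.6, 3.7, 3.7]
opening: 0.0005
gripper_force: 2.6
```

```bash
python3 -c "
from h import *
st()"
```

```text
t 8.8 pos [ 0.4968 -0.169   0.0476] yang 35.85 rel tool xy [0.0121 0.0353] F tool [ 5.67 -1.55 -3.7 ] q6 -1.05
```

Call:
{"method": "carry_out", "body": {"moves": [{"jaw": 0, "dx": -0.00156, "dy": 0.00045, "dz": 0, "yaw": 0.0436}, {"jaw": 0, "dx": -0.00156, "dy": 0.00045, "dz": 0, "yaw": 0.0436}, {"jaw": 0, "dx": -0.00156, "dy": 0.00045, "dz": 0, "yaw": 0.0436}, {"jaw": 0, "dx": -0.00156, "dy": 0.00045, "dz": 0, "yaw": 0.0436}, {"jaw": 0, "dx": -0.00156, "dy": 0.00045, "dz": 0, "yaw": 0.0436}, {"jaw": 0, "dx": 0, "dy": 0, "dz": 0, "yaw": 0}]}}

```text
t: 9.55
tool_pos: [0.5034, -0.1754, 0.0477]
orientation: [1.724, 2.626, 0.0]
force: [-0.2, 0.3, -0.1]
opening: 0.0003
gripper_force: 0.0
```

```bash
python3 -c "
from h import *
st();snap('scene','s3.png',(220,220,350,325),6)"
```

```text
t 9.55 pos [ 0.5034 -0.1754  0.0477] yang 23.42 rel tool xy [0.0109 0.0354] F tool [ 0.32 -0.1   0.11] q6 -0.84
```

View pics/s3.png

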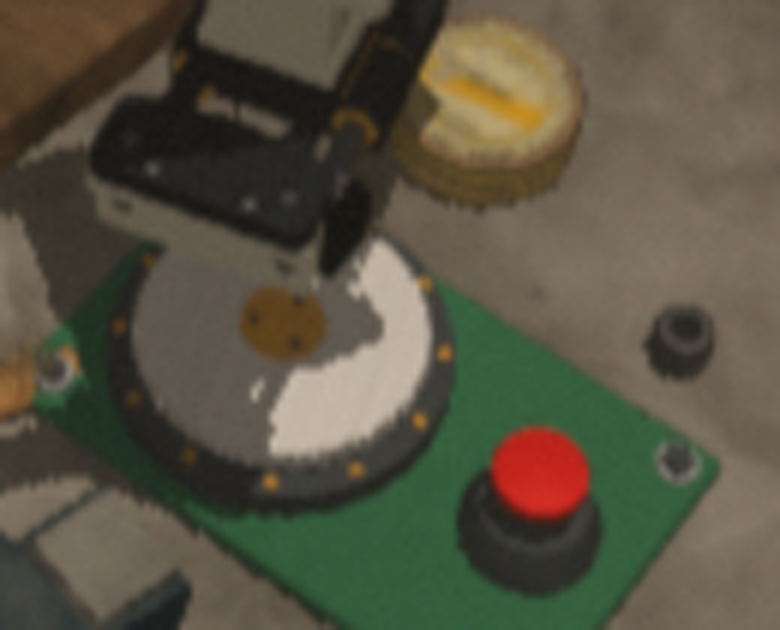

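The fin is at (345,225) with the dial centre at (283,323), which fits three clicks. Now the fourth.

Call:
{"method": "carry_out", "body": {"moves": [{"jaw": 0, "dx": -0.00156, "dy": 0.00045, "dz": 0, "yaw": 0.0436}, {"jaw": 0, "dx": -0.00156, "dy": 0.00045, "dz": 0, "yaw": 0.0436}, {"jaw": 0, "dx": -0.00156, "dy": 0.00045, "dz": 0, "yaw": 0.0436}, {"jaw": 0, "dx": -0.00156, "dy": 0.00045, "dz": 0, "yaw": 0.0436}, {"jaw": 0, "dx": -0.00156, "dy": 0.00045, "dz": 0, "yaw": 0.0436}, {"jaw": 0, "dx": -0.00156, "dy": 0.00045, "dz": 0, "yaw": 0.0436}, {"jaw": 0, "dx": -0.00156, "dy": 0.00045, "dz": 0, "yaw": 0.0436}]}}

```text
t: 10.48
tool_pos: [0.509, -0.1838, 0.0476]
orientation: [-2.103, -2.331, -0.001]
force: [-2.3, 4.5, 3.0]
opening: 0.0006
gripper_force: 2.5
```

```bash
python3 -c "
from h import *
st()
for a in(103,73,43,13,-17):
  f=np.r_[C+.036*np.array([np.cos(np.radians(a)),np.sin(np.radians(a))]),.062];print(a,(proj('scene',f)-[220,220])*6)"
```

```text
t 10.475 pos [ 0.509  -0.1838  0.0476] yang 5.88 rel tool xy [0.0122 0.0352] F tool [ 4.68 -1.8  -2.97] q6 -0.55
103 [194.75345552 221.39918839]
73 [236.28505632 192.61070184]
43 [289.90350146 185.10551376]
13 [342.16037727 200.59613584]
-17 [379.8687919  235.44306771]
```

Call:
{"method": "carry_out", "body": {"moves": [{"jaw": 0, "dx": -0.00156, "dy": 0.00045, "dz": 0, "yaw": 0.0436}, {"jaw": 0, "dx": -0.00156, "dy": 0.00045, "dz": 0, "yaw": 0.0436}, {"jaw": 0, "dx": -0.00156, "dy": 0.00045, "dz": 0, "yaw": 0.0436}, {"jaw": 0, "dx": -0.00156, "dy": 0.00045, "dz": 0, "yaw": 0.0436}, {"jaw": 0, "dx": 0, "dy": 0, "dz": 0, "yaw": 0}]}}

```text
t: 11.1
tool_pos: [0.5113, -0.1911, 0.0477]
orientation: [2.299, 2.141, 0.0]
force: [-1.0, -0.5, 0.7]
opening: 0.0005
gripper_force: 0.0
```

```bash
python3 -c "
from h import *
st()"
```

```text
t 11.1 pos [ 0.5113 -0.1911  0.0477] yang -4.06 rel tool xy [0.0109 0.0354] F tool [-0.56 -0.92 -0.73] q6 -0.38
```

Call:
{"method": "carry_out", "body": {"moves": [{"jaw": 0, "dx": 0.006, "dy": 0, "dz": 0, "yaw": 0}, {"jaw": 0, "dx": 0.006, "dy": 0, "dz": 0, "yaw": 0}, {"jaw": 0, "dx": 0, "dy": 0, "dz": -0.03, "yaw": 0}, {"jaw": 0, "dx": 0, "dy": 0, "dz": -0.04, "yaw": 0}, {"jaw": 0, "dx": 0, "dy": 0, "dz": -0.04, "yaw": 0}, {"jaw": 0, "dx": 0, "dy": 0, "dz": -0.04, "yaw": 0}, {"jaw": 0, "dx": 0, "dy": 0, "dz": -0.04, "yaw": 0}, {"jaw": 0, "dx": 0, "dy": 0, "dz": 0, "yaw": 0}]}}

```text
t: 12.1
tool_pos: [0.5143, -0.1795, 0.2421]
orientation: [2.294, 2.136, 0.005]
force: [0.9, 0.2, -0.8]
opening: 0.0003
gripper_force: 0.0
```

```bash
python3 -c "
from h import *
st();snap('scene','s4.png',(220,220,350,325),6)
s=read_state();R=cv2.Rodrigues(s['orientation'])[0];print(R.T@(np.array([.491,-.3006,.075])-s['tool_pos']))"
```

```text
t 12.1 pos [ 0.5143 -0.1795  0.2421] yang -4.09 rel tool xy [0.0227 0.0374] F tool [0.23 0.86 0.78] q6 -0.36
[-0.12258946 -0.0140956   0.16462064]
```

View pics/s4.png

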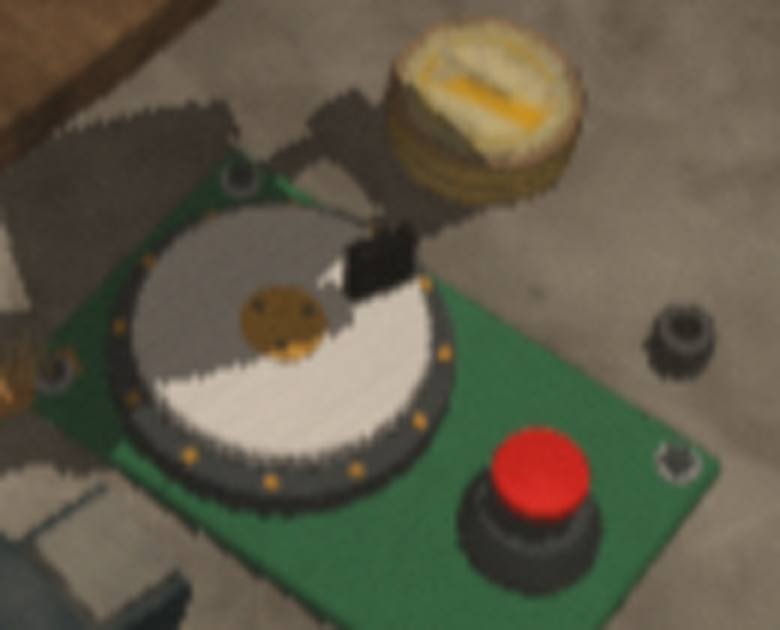

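The fin's top is at (381,240). Four clicks predicts (380,235), so the dial is right. Next is the plunger.

Call:
{"method": "carry_out", "body": {"moves": [{"jaw": 0, "dx": -0.041, "dy": -0.0047, "dz": 0, "yaw": 0}, {"jaw": 0, "dx": -0.041, "dy": -0.0047, "dz": 0, "yaw": 0}, {"jaw": 0, "dx": -0.0406, "dy": -0.0047, "dz": 0.02, "yaw": 0}, {"jaw": 0, "dx": 0, "dy": 0, "dz": 0.045, "yaw": 0}, {"jaw": 0, "dx": 0, "dy": 0, "dz": 0.045, "yaw": 0}, {"jaw": 0, "dx": 0, "dy": 0, "dz": 0.045, "yaw": 0}, {"jaw": 0, "dx": 0, "dy": 0, "dz": 0.01, "yaw": 0}, {"jaw": 0, "dx": 0, "dy": 0, "dz": 0, "yaw": 0}]}}

```text
t: 13.15
tool_pos: [0.4887, -0.2998, 0.072]
orientation: [-2.299, -2.139, 0.001]
force: [-0.1, -0.4, -0.2]
opening: 0.0006
gripper_force: 0.0
```

```bash
python3 -c "
from h import *
st()
s=read_state();R=cv2.Rodrigues(s['orientation'])[0];print(R.T@(np.array([.491,-.3006,.051])-s['tool_pos']))"
```

```text
t 13.15 pos [ 0.4887 -0.2998  0.072 ] yang -4.13 rel tool xy [-0.099   0.0206] F tool [-0.45 -0.08  0.16] q6 -0.57
[-0.0006992   0.00236261  0.02099229]
```

Call:
{"method": "carry_out", "body": {"moves": [{"jaw": 0, "dx": 0, "dy": 0.002, "dz": 0.01, "yaw": 0}, {"jaw": 0, "dx": 0, "dy": 0, "dz": 0.006, "yaw": 0}, {"jaw": 0, "dx": 0, "dy": 0, "dz": 0.003, "yaw": 0}, {"jaw": 0, "dx": 0, "dy": 0, "dz": 0.003, "yaw": 0}, {"jaw": 0, "dx": 0, "dy": 0, "dz": 0.003, "yaw": 0}, {"jaw": 0, "dx": 0, "dy": 0, "dz": 0, "yaw": 0}]}}

```text
t: 13.9
tool_pos: [0.4915, -0.3007, 0.0479]
orientation: [2.3, 2.139, 0.0]
force: [-1.0, 1.0, 2.0]
opening: 0.0004
gripper_force: 1.0
```

Call:
{"method": "carry_out", "body": {"moves": [{"jaw": 0, "dx": 0, "dy": 0, "dz": 0.002, "yaw": 0}, {"jaw": 0, "dx": 0, "dy": 0, "dz": 0.002, "yaw": 0}, {"jaw": 0, "dx": 0, "dy": 0, "dz": 0, "yaw": 0}]}}

```text
t: 14.28
tool_pos: [0.4914, -0.3007, 0.0436]
orientation: [2.3, 2.139, 0.0]
force: [0.2, -0.1, 2.8]
opening: 0.0002
gripper_force: 1.3
```

Call:
{"method": "carry_out", "body": {"moves": [{"jaw": 0, "dx": 0, "dy": 0, "dz": 0.001, "yaw": 0}, {"jaw": 0, "dx": 0, "dy": 0, "dz": 0, "yaw": 0}]}}

```text
t: 14.52
tool_pos: [0.4915, -0.3007, 0.0429]
orientation: [2.3, 2.139, 0.0]
force: [0.5, -0.1, 4.7]
opening: 0.0009
gripper_force: 2.5
```

Call:
{"method": "carry_out", "body": {"moves": [{"jaw": 0, "dx": 0, "dy": 0, "dz": 0.001, "yaw": 0}, {"jaw": 0, "dx": 0, "dy": 0, "dz": 0, "yaw": 0}]}}

```text
t: 14.78
tool_pos: [0.4915, -0.3007, 0.0427]
orientation: [2.3, 2.139, 0.0]
force: [-3.7, 2.5, 11.2]
opening: 0.001
gripper_force: 5.8
```

Call:
{"method": "carry_out", "body": {"moves": [{"jaw": 0, "dx": 0, "dy": 0, "dz": 0.0008, "yaw": 0}, {"jaw": 0, "dx": 0, "dy": 0, "dz": 0, "yaw": 0}]}}

```text
t: 15.02
tool_pos: [0.4916, -0.3008, 0.0426]
orientation: [2.3, 2.139, 0.0]
force: [-6.1, 3.7, 16.2]
opening: 0.0002
gripper_force: 8.6
```

Call:
{"method": "carry_out", "body": {"moves": [{"jaw": 0, "dx": 0, "dy": 0, "dz": -0.01, "yaw": 0}, {"jaw": 0, "dx": 0, "dy": 0, "dz": -0.04, "yaw": 0}, {"jaw": 0, "dx": 0, "dy": 0, "dz": -0.05, "yaw": 0}, {"jaw": 0, "dx": 0, "dy": 0, "dz": -0.05, "yaw": 0}, {"jaw": 0, "dx": 0, "dy": 0, "dz": -0.04, "yaw": 0}, {"jaw": 0, "dx": 0, "dy": 0, "dz": 0, "yaw": 0}, {"jaw": 0, "dx": 0, "dy": 0, "dz": 0, "yaw": 0}]}}

```text
t: 15.9
tool_pos: [0.4909, -0.3003, 0.2298]
orientation: [-2.3, -2.139, 0.0]
force: [0.7, 0.5, -0.3]
opening: 0.0002
gripper_force: 0.0
```

```bash
python3 -c "
from h import *
st();snap('scene','s5.png',(220,220,350,325),6)"
```

```text
t 15.9 pos [ 0.4909 -0.3003  0.2298] yang -4.15 rel tool xy [-0.0994  0.0229] F tool [0.57 0.67 0.29] q6 -0.57
```

View pics/s5.png

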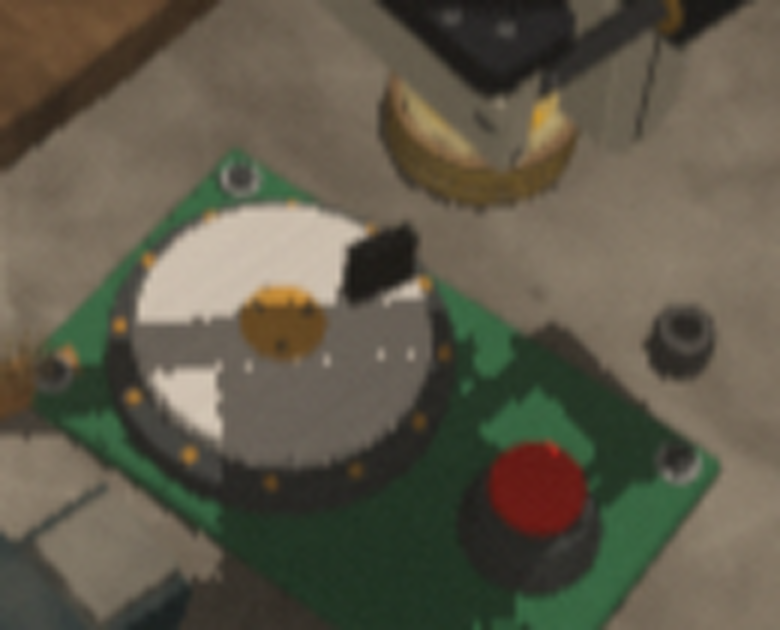

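The cap now sits lower, its top edge down from row 428 to 443. The fin hasn't moved from (381,240), and the tin and cap are where they were. Handing in.

```bash
python3 -c "
from plant import *
print(close_job())"
```

```text
the job is handed in; nothing more can be done
None
```

I pushed the dial four clicks clockwise, where it sits in its stop, then pressed the red plunger fully down, where it stayed; the job is handed in after about 16 s of robot time, with the arm clear.

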